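# Set the brass plugs of the guest-room key fobs and post them

## Task

Drive home the brass plug of every key fob on the cork mat with the spring plug setter: draw its striker back by the black grip until it catches, let go, lay a fob in the bed with its plug towards the striker and its other end against the anvil, and press the trip pad to fire. Post each finished fob through the sprung flap into the white box, and leave the setter empty and uncocked, the flap shut and the candle, picture and book where they are.

Things in the scene. Friction and masses are not known exactly. Their poses are not given: they have to be found in the camera images.
- setter: spring plug setter, grey device 290 x 100 mm screwed to the desk; origin at the centre of its underside, own +x = firing direction. From -x to +x: black upright pull grip; grey housing (top 62 mm above the desk) with round steel trip pad; open-topped steel bed with low side guides; dark steel anvil block (top 62 mm up). The striker rod runs through it at 44 mm height.
- striker_grip (a point): point to hold on the setter's black pull grip, which is fixed to the striker: grip 12 mm thick along setter x, 34 mm wide along setter y, from 39 mm below this point to 17 mm above it (open space around its upper 40 mm). Moves with the striker; axes as the setter's.
- striker (a joint): striker drawn back along setter -x, m: 0 = forward at its stop, 0.044 = fully back; spring 7.5 N at 0 to 18.5 N at 0.044. Drawn past 0.036, the sear snaps in by itself and holds it at 0.036 (cocked) when let go. Forward, its tip is level with the rear end of a fob lying against the anvil, so a fob with a proud plug fits in the bed only while the striker is cocked.
- trip_pad (a point): centre of the top of the round trip pad (28 mm diameter, 16 mm above the housing lid when up); pressing it straight down pulls the sear away and fires a cocked striker
- trip (a joint): how far the trip pad is pressed down, m: 0 up, 0.010 fully down; sprung (2.5 N at 0, 5 N at the bottom), needs about 8 N to fire a cocked striker, which goes off at 6 to 9 mm
- bed (a point): centre of the place for a fob on the setter's bed, on the bed's surface (30 mm above the desk); axes as the setter's. A fob lies here lengthwise, plug end to setter -x (the striker), other end against (within some 10 mm of) the anvil face, which is 30 mm to +x of this point. Side guides leave a 33 mm lane and stand 7 mm above the bed. One shot drives the plug home.
- post_box: white collecting box 200 x 134 x 180 mm (along its own x, y, z), fixed, walls 6 mm; origin at the centre of its underside. Its top is half closed by a fixed white strip (own x above 0); the other half is a steel flap. Inside, a 45 degree ramp runs from the -x wall (75 mm up) down to the floor.
- slot (a point): centre of the opening in the box's top, at the height of the rim; axes as the box's. Opening 94 mm along box x, 122 mm along box y, closed by the flap, which is hinged along its -x edge, 46 mm from this point, and swings down into the box.
- flap (a joint): flap angle, rad: 0 closed (level), 1.2 wide open (down into the box); a weak spring (0.01 to 0.03 N m) closes it again. Weight or a light push of a fob opens it.
- box_in (a point): centre of the box's inner floor, 6 mm above the desk; axes as the box's; inside 188 x 122 mm
- mat: fixed cork mat 200 x 240 x 4 mm on which the fobs start; origin at the centre of its underside
- candle: bystander: white candle jar, 68 mm diameter, 70 mm tall, origin at the centre of its underside
- frame: bystander: green standing picture frame 160 mm wide, 120 mm tall, origin at the centre of its underside
- book: bystander: closed book 154 x 114 x 20 mm lying flat, origin at the centre of its underside
- fob1: oak key fob, a square wooden bar 60 (own x) x 28 x 28 mm, about 90 g, with a 14 mm brass plug in its -x end; origin at the centre of the underside (14 mm below its middle); may be absent
- fob1_plug (a joint): how far the plug of fob1 is driven in, m: 0 = 6 mm proud, 0.006 = flush; it stays where it is driven and resists with about 28 N
- fob2: oak key fob, a square wooden bar 60 (own x) x 28 x 28 mm, about 90 g, with a 14 mm brass plug in its -x end; origin at the centre of the underside (14 mm below its middle); may be absent
- fob2_plug (a joint): how far the plug of fob2 is driven in, m: 0 = 6 mm proud, 0.006 = flush; it stays where it is driven and resists with about 28 N
- fob3: oak key fob, a square wooden bar 60 (own x) x 28 x 28 mm, about 90 g, with a 14 mm brass plug in its -x end; origin at the centre of the underside (14 mm below its middle); may be absent
- fob3_plug (a joint): how far the plug of fob3 is driven in, m: 0 = 6 mm proud, 0.006 = flush; it stays where it is driven and resists with about 28 N
- fob4: oak key fob, a square wooden bar 60 (own x) x 28 x 28 mm, about 90 g, with a 14 mm brass plug in its -x end; origin at the centre of the underside (14 mm below its middle); may be absent
- fob4_plug (a joint): how far the plug of fob4 is driven in, m: 0 = 6 mm proud, 0.006 = flush; it stays where it is driven and resists with about 28 N
Things that resemble listed ones, but are neither listed nor needed, are in the scene too. What is shaped like the fob3 but green or turquoise is not meant.

How it is judged (in metres and radians):
On the way, in this order (a step that is already met when the one before it is completed fails the run):
1. the striker is drawn back and held by its sear, with the fingers off the setter (value of joint striker above 0.033 m and contact force between the fingers and setter below 0.3 N), for 0.3 s.
2. a first plug has been driven home by the fired striker (value of joint any of fob1_plug, fob2_plug, fob3_plug, fob4_plug above 0.004 m and value of joint striker below 0.006 m), for 0.1 s.
At the end, for the whole second after the job is handed in: every fob that is present has its plug driven in (at least 4 of 6 mm), lies at rest inside the box (middle within the walls and below 120 mm over the box floor); the striker is forward (within 4 mm), the flap shut (within 0.12 rad) (value of joint each of fob1_plug, fob2_plug, fob3_plug, fob4_plug above 0.004 m and x of fob1 in the frame of box_in between -0.1 and 0.1 m and y of fob1 in the frame of box_in between -0.067 and 0.067 m and z of each of fob1, fob2, fob3, fob4 in the frame of box_in below 0.12 m and linear speed of each of fob1, fob2, fob3, fob4 below 0.03 m/s and x of fob2 in the frame of box_in between -0.1 and 0.1 m and y of fob2 in the frame of box_in between -0.067 and 0.067 m and x of fob3 in the frame of box_in between -0.1 and 0.1 m and y of fob3 in the frame of box_in between -0.067 and 0.067 m and x of fob4 in the frame of box_in between -0.1 and 0.1 m and y of fob4 in the frame of box_in between -0.067 and 0.067 m and value of joint striker below 0.004 m and value of joint flap below 0.12 rad); the robot touches nothing.
It fails at once if the candle is shoved more than 40 mm or tipped (distance of candle from where it was at the start of the episode above 0.04 m or angle between candle's own z axis and vertical above 0.6 rad).
It fails at once if the frame is shoved more than 40 mm or tipped (distance of frame from where it was at the start of the episode above 0.04 m or angle between frame's own z axis and vertical above 0.6 rad).
It fails at once if the book is shoved more than 40 mm or tipped (distance of book from where it was at the start of the episode above 0.04 m or angle between book's own z axis and vertical above 0.6 rad).
Of fob1, fob2, fob3, fob4 only 2 to 3 are there at a start; the rules pass over those that are not, and their reading is None.
At some moment in a run one of fob1, fob2, fob3, fob4 may be knocked a few centimetres aside while the robot is not near it.
It also fails if it takes over 210 s, if anything falls off the work surface, if the arm or the gripper's body presses on something with over 40 N, if the wrist force passes 120 N, or if a joint passes its speed limit or range.

## Robot

A 6-joint arm with a two-finger parallel gripper is mounted at the origin on the work surface. World frame = base frame: x ahead of the robot, y to its left, z up, the work surface at z = 0. Lengths are in mm, angles in rad, forces in N, time in s.
With the tool pointing down it reaches from about 350 to 775 mm from the base axis. Payload 7.3 kg.
Tool frame: the origin (TCP) lies midway between the tips of the shut fingers; the grasp point (between the pads) lies 19 mm behind it; z points along the fingers, y is the direction in which the jaws open and shut (so a half turn about z gives the same grasp; the last joint's range is limited). The gripper opens to 92 mm and grips with 3 to 60 N. Pads are 19 mm wide; open, the fingers measure 130 mm over their backs; the gripper's body (75 mm by 190 mm) begins 47 mm behind the grasp point.
Start: joints at [-1.276, 0.342, 1.524, -0, 1.275, -0.146], TCP at [224.023, -474.829, 189.241] pointing down, gripper open.
Joint ranges: [-2.53, 2.53], [-0.77, 2.02], [0.04, 2.7], [-1, 4.14], [0.28, 2.66], [-3.11, 3.11]. Speed limits (rad/s): [2.57, 2.57, 3.14, 3.14, 3.14, 3.14].

## Interface

Orientations are given as [roll, pitch, yaw] about the fixed x, y, z axes, in that order (R = Rz(yaw) Ry(pitch) Rx(roll)).
In Python, from plant import sensors, imaging, ticket gives the robot as it stands. The module is installed in compiled form; this text tells all that it offers.
- The arm moves only by the tool arm_command, never from a script. Its argument "increments" is one flat list of numbers, 5 for each row, row after row: the closure, from 0 (fully open) to 1 (shut), then the shift along the tool's x, y, z in mm, then the turn about the tool's z in degrees. In form: [hand, dx, dy, dz, spin, hand, dx, dy, dz, spin, ...]. A call has 1 to 20 rows; each row is the pose to reach, as a shift and turn from the pose commanded when the call began, along the tool's axes at that moment; what a row does not reach only later rows make up. A row lasts 1/8 s, in which the tool goes at most 62.5 mm and 10.7 degrees, less where a joint would pass 70% of its speed; a pose out of reach is approached as far as the arm can. A call with a gripper value outside its range is refused whole. The fingers move at their own pace and stop on an object; the grip force is fixed at half the most. Time passes only in rows, so rows that repeat a pose let the fingers close. It gives the time, the measured TCP pose, the force and the opening at its end, in the units of the state.
- sensors.get_obs(): the state, without advancing time (a new reading comes with each control period).
- imaging.capture(name): name is "side" or "top"; returns the picture (420x560x3 uint8, blue, green, red); there is no depth.
- imaging.calibration(name): a dict with "fx", "fy", "cx", "cy" (pixels), "D" ([k1, k2, p1, p2, k3] as OpenCV has them; the pictures are not rectified), "world_to_cam" (4x4, takes a point from world to camera coordinates). Camera axes: x right, y down, z forward; pixel columns grow to the right and rows downward; lengths in mm; the calibration is good to about 2 mm. A picture is of the moment at which its call begins. calibration takes no time and is no camera call.
- ticket.close_job(): hands the job in, once; it reports no verdict.
The state is a dict: "time": time; "joint_positions": joint angles; "dq": joint speeds; "tau": joint torques, N m; "tool_pos": TCP position; "tcp_rot": TCP orientation; "contact_force": force on the tool from outside, world axes, zero at the start; "moment": the same for the moment, N m; "grip_width": finger opening in mm.
Only numpy, scipy, OpenCV 4.12 (cv2) and the standard library are available. Lean on these libraries where they do the work, as an engineer would, in place of code of your own. Each camera call takes 0.05 s, during which the arm holds its last target. There are 200 camera calls.

## Working session

There is one attempt and no reset: what is moved stays moved. The work goes in short steps, Python scripts to look and compute and a tool call to move; the robot and the scene stay as the last step left them, time stands still between calls to the robot, and variables do not carry over. Pictures are saved under pics/ and viewed, about 12 in all and at most 16, crops included, and the job is handed in when it is done.

Besides the shell and the picture viewer there is one more tool, called after "Call:" as a command line: name --argument value ..., lists and objects as JSON in quotes. arm_command: Moves the arm, as the interface text tells. Its arguments: {"type":"object","properties":{"increments":{"type":"array","items":{"type":"number"}}},"required":["increments"]}

```bash
mkdir -p pics
cat > h.py <<'E'
import numpy as np, cv2
from plant import sensors, imaging, ticket
def cal(n):
    c=imaging.calibration(n); K=np.array([[c['fx'],0,c['cx']],[0,c['fy'],c['cy']],[0,0,1.]])
    return K,np.array(c['D'],float),np.array(c['world_to_cam'],float)
def ray(n,uv):
    K,D,T=cal(n); p=cv2.undistortPoints(np.array(uv,float).reshape(-1,1,2),K,D).reshape(-1,2)
    R,t=T[:3,:3],T[:3,3]; d=np.c_[p,np.ones(len(p))]@R
    return -R.T@t,d/np.linalg.norm(d,axis=1)[:,None]
def onz(n,uv,z):
    o,d=ray(n,uv); return o+d*((z-o[2])/d[:,2])[:,None]
def tri(a,b):  # a=uv top, b=uv side
    o1,d1=ray('top',a); o2,d2=ray('side',b); out=[]
    for u,v in zip(d1,d2):
        s=np.linalg.lstsq(np.c_[u,-v],o2-o1,rcond=None)[0]; p,q=o1+s[0]*u,o2+s[1]*v
        out.append(np.r_[(p+q)/2,np.linalg.norm(p-q)])
    return np.array(out)
def proj(n,P):
    K,D,T=cal(n); return cv2.projectPoints(np.array(P,float).reshape(-1,1,3),cv2.Rodrigues(T[:3,:3])[0],T[:3,3],K,D)[0].reshape(-1,2)
E
python3 - <<'E'
from h import *
for n in('top','side'):
    im=imaging.capture(n); cv2.imwrite(f'pics/{n}0.png',im)
    K,D,T=cal(n); print(n,K[0,0],D,-T[:3,:3].T@T[:3,3],T[:3,:3].round(2).tolist())
print(sensors.get_obs())
E
```

```text
top 445.27573675145516 [-0.08581725  0.          0.          0.          0.        ] [ 425.49762693    8.77921089 1137.8931699 ] [[0.0, -1.0, 0.01], [-0.99, -0.01, -0.15], [0.15, -0.01, -0.99]]
side 464.68133388246923 [-0.05481701  0.          0.          0.          0.        ] [141.12614946 460.63616785 894.22262952] [[-0.73, -0.68, -0.02], [-0.51, 0.57, -0.64], [0.44, -0.46, -0.77]]
{'time': 0.1, 'joint_positions': array([-1.27598110e+00,  3.42650147e-01,  1.52489697e+00,  8.85412529e-06,
        1.27546309e+00, -1.46005271e-01]), 'dq': array([-0.00103808, -0.00135454, -0.00327741,  0.00147961, -0.00031322,
        0.00036863]), 'tau': array([ 9.10475337e-04, -4.32005560e+01, -2.44693834e+01,  7.18331407e-02,
        5.25691453e-02, -3.93455525e-05]), 'tool_pos': array([ 223.90373941, -474.39131782,  188.62458981]), 'tcp_rot': array([-3.14019141e+00, -2.14612760e-04,  4.40817764e-01]), 'contact_force': array([ 0.21269556, -0.16253556,  0.28141423]), 'moment': array([ 0.02113194, -0.01445318, -0.00698397]), 'grip_width': 92.06176111397785}
```

View pics/top0.png

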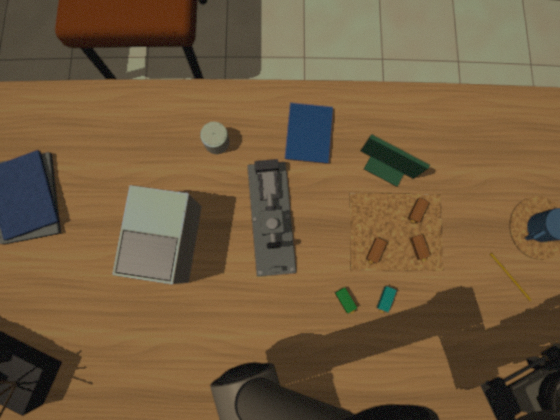

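View pics/side0.png

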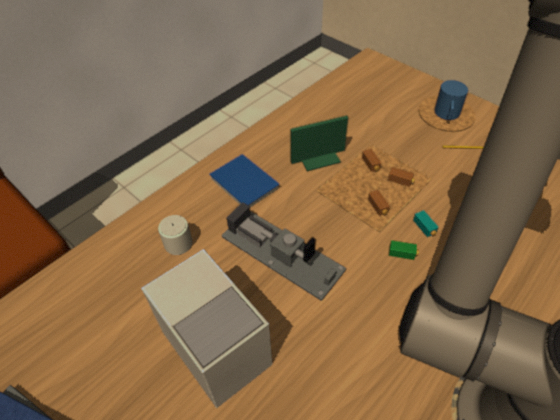

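The top view shows three brown fobs on the cork mat at about (419,210), (377,250) and (421,246). The green (347,300) and turquoise (388,298) bars lie off the mat and are not meant. The setter runs from (268,165) at the anvil to (277,270), and the box is at (155,235) with its grey flap on the near half. Next I'll enlarge the fobs and the setter.

Run:
```python
from h import *
t=cv2.imread('pics/top0.png');s=cv2.imread('pics/side0.png')
def c(im,x,y,w,h):return cv2.resize(im[y:y+h,x:x+w],(400,300),interpolation=cv2.INTER_CUBIC)
cv2.imwrite('pics/c1.png',np.vstack([np.hstack([c(t,345,190,100,75),c(s,325,135,100,75)]),np.hstack([c(t,200,155,160,120),c(s,215,190,140,105)])]))
```

```text
(no output)
```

View pics/c1.png

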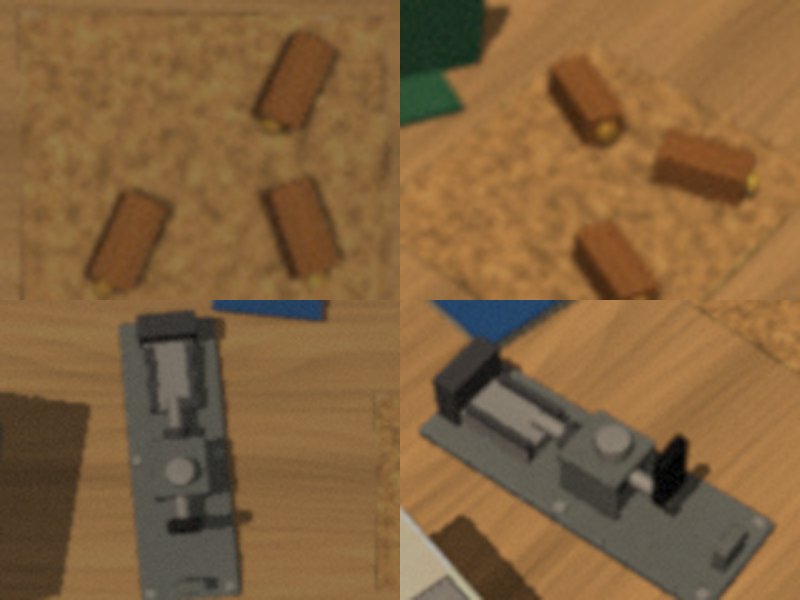

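```bash
cat >> h.py <<'E'
def fobs(n,im=None):
    im=imaging.capture(n) if im is None else im
    hsv=cv2.cvtColor(im,cv2.COLOR_BGR2HSV); h,s,v=cv2.split(hsv)
    b,g,r=[x.astype(float) for x in cv2.split(im)]
    m=((r>1.75*g)&(r>60)&(s>120)).astype(np.uint8)*255
    m=cv2.morphologyEx(m,cv2.MORPH_OPEN,np.ones((3,3)))
    cs=[c for c in cv2.findContours(m,cv2.RETR_EXTERNAL,cv2.CHAIN_APPROX_NONE)[0] if 80<cv2.contourArea(c)<1500]
    return [(cv2.minAreaRect(c),cv2.contourArea(c)) for c in cs]
E
python3 - <<'E'
from h import *
t=cv2.imread('pics/top0.png');s=cv2.imread('pics/side0.png')
for n,i in(('top',t),('side',s)):
    for r,a in fobs(n,i): 
        p=onz(n,cv2.boxPoints(r),18 if n=='side' else 25)
        print(n,np.round(r[0],1),np.round(r[1],1),round(r[2]),a,onz(n,[r[0]],18).round(0),[np.round(p[(k+1)%4]-p[k],0)[:2].tolist() for k in range(2)])
A=[(272,223),(274,244.2),(266.8,163.8),(295.2,271.8),(248.8,165)]
B=[(289.6,239),(313,239),(238.8,213.8),(344.5,268),(222.7,236.2)]
print('pad grip anvil cornR cornL\n',tri(A,B).round(0))
print(onz('top',[(260,273),(295.2,271.8),(248.8,165)],10).round(0))
for i,(x,y) in {'x':(0,0)}.items(): pass
# sample colours
print(t[210,419],t[250,377],t[246,421],t[215,380])
E
```

```text
pad grip anvil cornR cornL
 [[550.  12.  74.   4.]
 [494.   6. 119.   9.]
 [702.  26.  50.   6.]
 [435. -46.  10.   2.]
 [712.  74.   1.   4.]]
[[433.  43.  10.]
 [436. -45.  10.]
 [711.  75.  10.]]
[ 43  79 122] [ 38  76 122] [ 42  77 121] [ 60 101 139]
```

```bash
sed -i 's/m=((r>1.75\*g)&(r>60)&(s>120))/m=cv2.GaussianBlur(im,(3,3),0).astype(float);m=((m[...,2]>1.46*m[...,1])\&(s>150)\&(r>50))/' h.py
cat > s.py <<'E'
from h import *
t=cv2.imread('pics/top0.png');s=cv2.imread('pics/side0.png')
for n,i,(x0,x1,y0,y1) in(('top',t,(350,442,192,272)),('side',s,(318,432,145,228))):
    k=np.zeros_like(i);k[y0:y1,x0:x1]=i[y0:y1,x0:x1]
    for r,a in fobs(n,k): 
        p=onz(n,cv2.boxPoints(r),18 if n=='side' else 25)
        print(n,np.round(r[0],1),np.round(r[1],1),round(r[2]),a,onz(n,[r[0]],18).round(0),[np.round(p[(k+1)%4]-p[k],0)[:2].tolist() for k in range(2)])
h,S,v=cv2.split(cv2.cvtColor(t,cv2.COLOR_BGR2HSV))
m=(S<75)
L=[];R=[]
for y in range(175,270,1):
    x=np.where(m[y,235:310])[0]+235
    L.append((x.min(),y)); R.append((x.max()+1,y))
for nm,P in(('L',L),('R',R)):
    q=onz('top',P,10); l=cv2.fitLine(q[:,:2].astype(np.float32),cv2.DIST_HUBER,0,.01,.01).ravel()
    print(nm,l.round(3),np.degrees(np.arctan(l[1]/l[0])).round(2), 'y at x=575',l[3]+(575-l[2])*l[1]/l[0], P[::12])
E
python3 s.py
```

```text
top [376.6 249.7] [12.8 24. ] 25 250.0 [[ 492. -251.   18.]] [[55.0, -27.0], [-14.0, -29.0]]
top [419.8 246.8] [23.4 13. ] 72 250.0 [[ 499. -363.   18.]] [[10.0, -32.0], [-56.0, -17.0]]
top [418.2 209.5] [12.6 23.8] 23 242.5 [[ 595. -363.   18.]] [[57.0, -27.0], [-13.0, -30.0]]
side [378.  201.5] [26.3 15.5] 56 331.5 [[ 491. -253.   18.]] [[-7.0, -46.0], [-70.0, 37.0]]
side [400.2 176.1] [24.6 15.8] 16 336.5 [[ 499. -365.   18.]] [[23.0, -55.0], [-61.0, -21.0]]
side [370.5 159.4] [24.  14.8] 53 270.0 [[ 593. -365.   18.]] [[-3.0, -51.0], [-74.0, 36.0]]
L [9.95000e-01 9.70000e-02 5.62875e+02 6.30350e+01] 5.57 y at x=575 64.21739 [(np.int64(249), 175), (np.int64(250), 187), (np.int64(251), 199), (np.int64(252), 211), (np.int64(253), 223), (np.int64(254), 235), (np.int64(255), 247), (np.int64(256), 259)]
R [ 9.95000e-01  9.50000e-02  5.63176e+02 -3.55990e+01] 5.46 y at x=575 -34.46929 [(np.int64(287), 175), (np.int64(288), 187), (np.int64(289), 199), (np.int64(290), 211), (np.int64(291), 223), (np.int64(293), 235), (np.int64(294), 247), (np.int64(295), 259)]
```

Run:
```python
from h import *
print('grip',tri([(274,244.2)],[(310.6,242)]).round(0))
for z in(60,80,95):print(z,onz('top',[(274,244)],z).round(0),onz('side',[(310.6,242)],z).round(0))
print('anvil top edge',onz('top',[(266,169)],62).round(0),'bot',onz('top',[(266.5,173)],32).round(0))
print('rod tip',onz('top',[(270,195)],48).round(0)); print('pad',onz('top',[(272,223)],78).round(0),onz('side',[(289.6,239)],78).round(0))
t=imaging.capture('top');s=imaging.capture('side')
cv2.imwrite('pics/c2.png',np.hstack([cv2.resize(t[155:265,240:310],None,fx=5.4,fy=5.4,interpolation=2),cv2.resize(s[195:305,215:295+0],(432,594),interpolation=2)]))
cv2.imwrite('pics/c3.png',np.hstack([cv2.resize(t[170:295,100:210],(400,454),interpolation=2),cv2.resize(s[240:410,135:285],(400,454),interpolation=2)]))
```

```text
grip [[497.   7. 107.   5.]]
60 [[503.   8.  60.]] [[516. -21.  60.]]
80 [[501.   8.  80.]] [[507. -10.  80.]]
95 [[500.   8.  95.]] [[500.  -1.  95.]]
anvil top edge [[688.  29.  62.]] bot [[685.  28.  32.]]
rod tip [[625.  19.  48.]]
pad [[552.  13.  78.]] [[547.  14.  78.]]
```

View pics/c2.png

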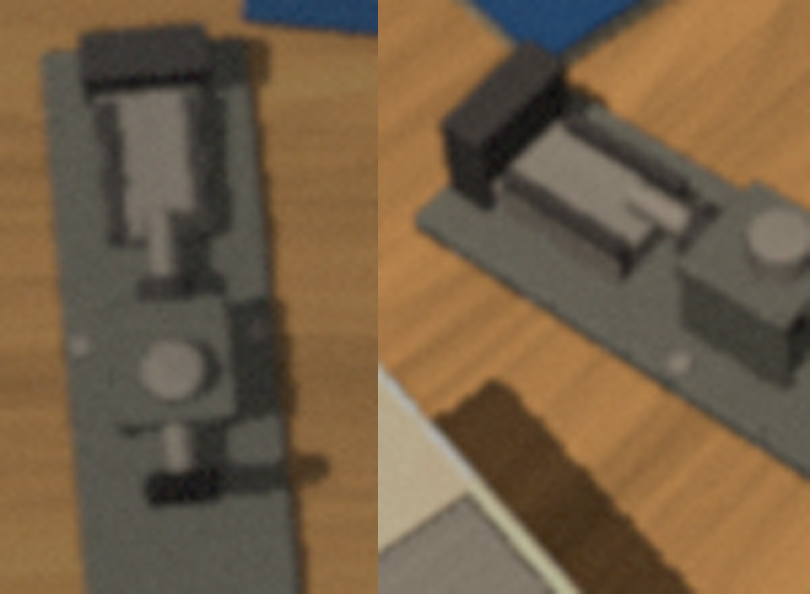

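View pics/c3.png

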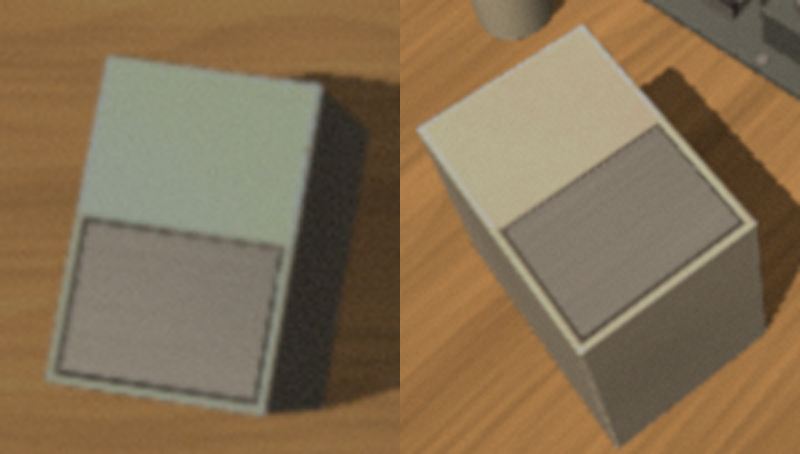

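The anvil face sits at x≈686 and the striker rod tip at x≈626, which matches the 60 mm bed. The flap is on the half of the box nearer the robot. Next I'll compute the slot and the grip.

```bash
cat >> h.py <<'E'
def go(x,y,z,yaw=None,base=None):
    o=sensors.get_obs(); p=o['tool_pos'] if base is None else base; Y=o['tcp_rot'][2]
    d=np.array([x,y])-p[:2]; c,s=np.cos(Y),np.sin(Y)
    sp=0 if yaw is None else (np.degrees(Y)-yaw+180)%360-180
    return np.round([d@[c,s],d@[s,-c],p[2]-z,sp],1).tolist()
E
python3 - <<'E'
from h import *
tp=np.array([(85,218),(282,245),(60,375),(262,405)])/3.636+[100,170]
sd=np.array([(100,230),(260,125),(180,342),(342,225)])/2.667+[135,240]
T=tri(tp,sd);print(T.round(0),T.mean(0).round(0))
t=onz('top',tp,180);print(t.round(0),t.mean(0).round(0)); v=t[0]+t[1]-t[2]-t[3];print('yaw',np.degrees(np.arctan2(v[1],v[0])))
print('grip far top edge',onz('top',[(274,242.2)],97).round(0),'bottom',onz('top',[(273.5,248.3)],45).round(0))
q=lambda u,v:(215+u/5.4,195+v/5.4)
print('pre-hook',go(522,10,150,5.5),go(522,10,68,5.5))
E
```

```text
[[522. 336. 178.   2.]
 [505. 216. 176.   6.]
 [429. 348. 175.   1.]
 [413. 227. 171.   0.]] [467. 282. 175.   2.]
[[522. 336. 180.]
 [507. 217. 180.]
 [429. 346. 180.]
 [413. 225. 180.]] [468. 281. 180.]
yaw -5.78695541313582
grip far top edge [[504.   8.  97.]] bottom [[493.  10.  45.]]
pre-hook [476.3, -311.1, 38.8, 19.8] [476.3, -311.1, 120.8, 19.8]
```

Call:
arm_command --increments '[1, 476, -311, 39, 20, 1, 476, -311, 39, 20, 1, 476, -311, 39, 20, 1, 476, -311, 39, 20, 1, 476, -311, 39, 20, 1, 476, -311, 39, 20, 1, 476, -311, 39, 20, 1, 476, -311, 39, 20, 1, 476, -311, 39, 20, 1, 476, -311, 39, 20, 1, 476, -311, 39, 20, 1, 476, -311, 39, 20, 1, 476, -311, 39, 20, 1, 476, -311, 39, 20, 1, 476, -311, 39, 20, 1, 476, -311, 39, 20]'

```text
time: 2.2
tool_pos: [521.8, 9.4, 150.3]
tcp_rot: [3.141, -0.0, 0.091]
contact_force: [0.2, -0.3, -0.9]
grip_width: 0.6
```

Run:
```python
from h import *
print(sensors.get_obs()['joint_positions'].round(2),go(522,10,90,5.5),go(522,10,69,5.5),go(450,3,69))
t=imaging.capture('top');s=imaging.capture('side')
cv2.imwrite('pics/c4.png',np.hstack([cv2.resize(t[175:275,225:325],(400,400),interpolation=2),cv2.resize(s[180:300,240:360],(400,400),interpolation=2)]))
```

```text
[-0.13  0.37  1.59 -0.    1.18  1.35] [0.3, -0.6, 60.3, -0.3] [0.3, -0.6, 81.3, -0.3] [-72.1, -0.2, 81.3, 0.0]
```

View pics/c4.png

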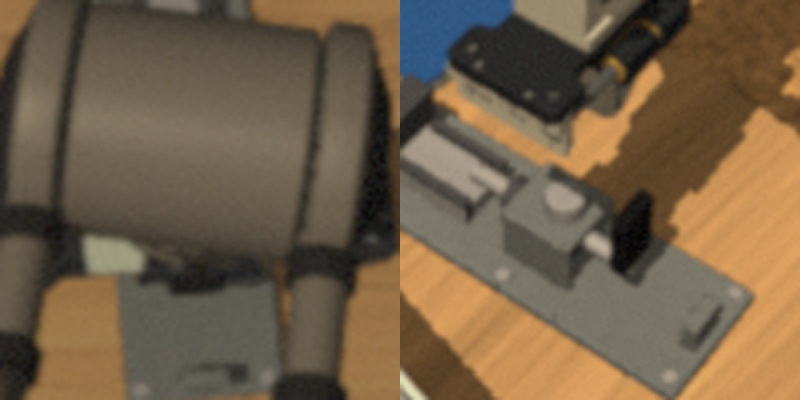

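Run:
```python
from h import *
P=[(498,-9,z) for z in(80,90,97,104)]+[(498,24,z) for z in(45,80,97)]+[(552,12.7,78),(522,10,150)]
for p,q in zip(P,proj('side',P)): print(p,q.round(1),((q-[240,180])*3.333+[400,0]).round(0))
```

```text
(498, -9, 80) [313.4 244.4] [645. 215.]
(498, -9, 90) [313.6 241.6] [645. 205.]
(498, -9, 97) [313.7 239.7] [646. 199.]
(498, -9, 104) [313.8 237.7] [646. 192.]
(498, 24, 45) [303.  262.9] [610. 276.]
(498, 24, 80) [303.3 253.7] [611. 246.]
(498, 24, 97) [303.5 249.1] [612. 230.]
(552, 12.7, 78) [288.1 237.4] [560. 191.]
(522, 10, 150) [299.7 223.4] [599. 145.]
```

Run:
```python
from h import *
s=imaging.capture('side')
c=cv2.resize(s[160:270,240:360],None,fx=6,fy=6,interpolation=2)
for p,col in(((522,10,150),(0,0,255)),((522,10,169),(0,255,255)),((498,8,97),(0,255,0)),((552,12.7,78),(255,0,0)),((484,105,216),(255,0,255))):
    q=((proj('side',[p])[0]-[240,160]+.5)*6).astype(int); cv2.drawMarker(c,tuple(map(int,q)),col,0,14,1)
cv2.imwrite('pics/c5.png',c)
```

```text
(no output)
```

View pics/c5.png

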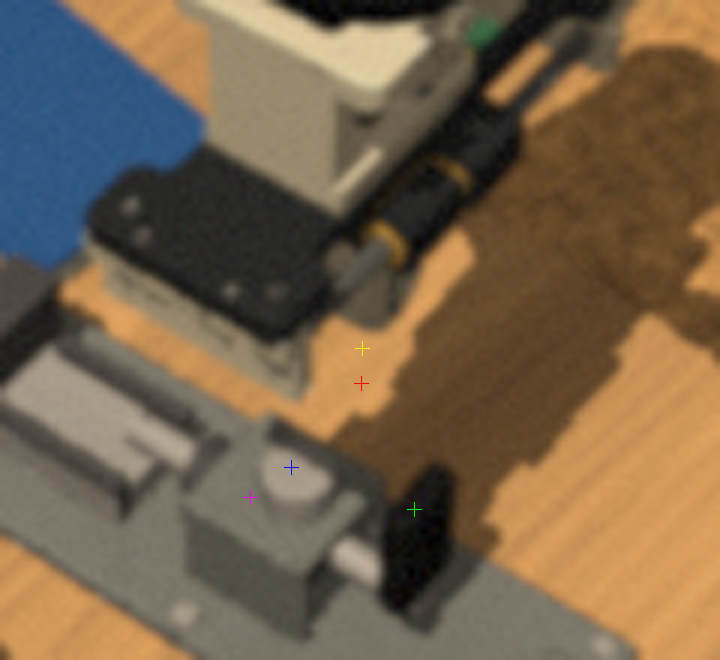

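Run:
```python
from h import *
px=[(240+375/6,160+320/6),(240+300/6,160+390/6),(240+95/6,160+240/6)]
for z in(150,185,216,260): print(z,onz('side',px,z).round(0).tolist())
o=sensors.get_obs();print(o['tool_pos'],o['grip_width'],o['time'])
```

```text
150 [[535.0, -14.0, 150.0], [534.0, 26.0, 150.0], [634.0, 25.0, 150.0]]
185 [[517.0, 8.0, 185.0], [516.0, 47.0, 185.0], [610.0, 45.0, 185.0]]
216 [[500.0, 28.0, 216.0], [499.0, 65.0, 216.0], [590.0, 63.0, 216.0]]
260 [[477.0, 56.0, 260.0], [476.0, 90.0, 260.0], [561.0, 89.0, 260.0]]
[521.80109339   9.5307106  150.19312624] 0.49317161084653777 2.35
```

Call:
arm_command --increments '[1, 0, 0, 20, 0, 1, 0, 0, 40, 0, 1, 0, 0, 40, 0, 1, 0, 0, 40, 0]'

```text
time: 2.85
tool_pos: [522.3, 9.5, 110.9]
tcp_rot: [3.141, -0.001, 0.092]
contact_force: [-0.0, -0.0, 0.7]
grip_width: 0.5
```

Run:
```python
from h import *
print(sensors.get_obs()['tool_pos'])
s=imaging.capture('side');t=imaging.capture('top')
c=cv2.resize(s[180:270,250:350],None,fx=6,fy=6,interpolation=2)
for p,col in(((522,10,110),(0,0,255)),((522,10,145),(0,255,255))):
    q=((proj('side',[p])[0]-[250,180]+.5)*6).astype(int); cv2.drawMarker(c,tuple(map(int,q)),col,0,14,1)
cv2.imwrite('pics/c6.png',c)
```

```text
[522.32626195   9.53712039 110.87446027]
```

View pics/c6.png

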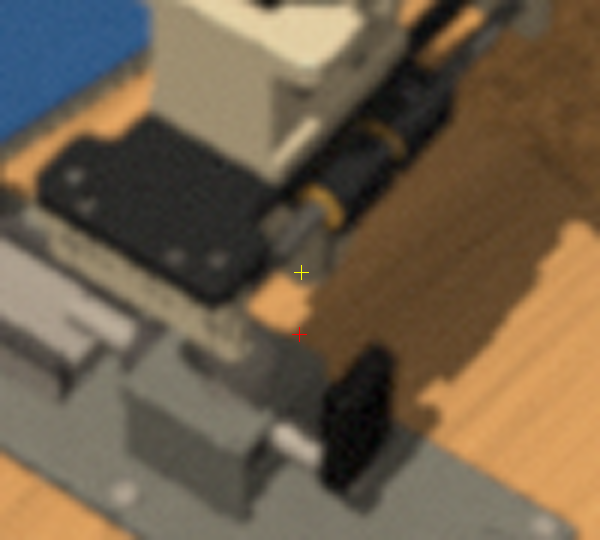

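Call:
arm_command --increments '[1, 30, 0, 0, 0, 1, 30, 0, 0, 0, 1, 30, 0, 10, 0, 1, 30, 0, 20, 0, 1, 30, 0, 28, 0, 1, 30, 0, 34, 0, 1, 30, 0, 38, 0, 1, 30, 0, 38, 0]'

```text
time: 3.95
tool_pos: [551.6, 12.3, 72.0]
tcp_rot: [-3.142, 0.0, 0.092]
contact_force: [-0.4, -0.1, 0.3]
grip_width: 0.3
```

Call:
arm_command --increments '[1, 0, 0, 5, 0, 1, 0, 0, 10, 0, 1, 0, 0, 14, 0, 1, 0, 0, 18, 0, 1, 0, 0, 22, 0, 1, 0, 0, 22, 0]'

```text
time: 4.7
tool_pos: [551.5, 12.3, 49.8]
tcp_rot: [-3.142, 0.001, 0.092]
contact_force: [-1.2, 1.0, -0.2]
grip_width: 0.4
```

Call:
arm_command --increments '[1, 0, 0, 3, 0, 1, 0, 0, 6, 0, 1, 0, 0, 6, 0]'

```text
time: 5.08
tool_pos: [551.5, 12.3, 43.9]
tcp_rot: [-3.142, 0.0, 0.092]
contact_force: [0.4, 0.3, -0.1]
grip_width: 0.5
```

Call:
arm_command --increments '[1, 0, 0, 3, 0, 1, 0, 0, 6, 0, 1, 0, 0, 6, 0]'

```text
time: 5.45
tool_pos: [551.9, 12.2, 38.2]
tcp_rot: [3.141, -0.0, 0.092]
contact_force: [-0.3, 1.1, 2.7]
grip_width: 0.3
```

Call:
arm_command --increments '[1, 0, 0, -20, 0, 1, 0, 0, -37, 0, 1, 0, 0, -37, 0, 1, -30, 0, -37, 0, 1, -30, 0, -37, 0, 1, -30, 0, -37, 0, 1, -30, 0, -20, 0, 1, -30, 0, -8, 0, 1, -30, 0, 2, 0, 1, -30, 0, 6, 0, 1, -30, 0, 6, 0]'

```text
time: 6.82
tool_pos: [521.8, 9.5, 32.0]
tcp_rot: [-3.142, 0.0, 0.092]
contact_force: [0.6, -0.1, -0.1]
grip_width: 0.6
```

Call:
arm_command --increments '[1, -6, 0, 0, 0, 1, -12, 0, 0, 0, 1, -18, 0, 0, 0, 1, -24, 0, 0, 0, 1, -30, 0, 0, 0, 1, -36, 0, 0, 0, 1, -36, 0, 0, 0]'

```text
time: 7.7
tool_pos: [489.8, 6.1, 33.2]
tcp_rot: [3.14, -0.009, 0.091]
contact_force: [11.6, 1.7, -7.1]
grip_width: 0.3
```

Call:
arm_command --increments '[1, -8, 0, 0, 0, 1, -16, 0, 0, 0, 1, -22, 0, 0, 0, 1, -26, 0, 0, 0, 1, -26, 0, 0, 0]'

```text
time: 8.32
tool_pos: [471.9, 3.9, 34.3]
tcp_rot: [3.139, -0.025, 0.09]
contact_force: [34.1, 8.9, -22.1]
grip_width: 0.3
```

Call:
arm_command --increments '[1, 8, 0, 0, 0, 1, 16, 0, 0, 0, 1, 24, 0, 0, 0, 1, 36, 0, 0, 0, 1, 36, 0, 0, 0]'

```text
time: 8.95
tool_pos: [496.5, 7.1, 32.2]
tcp_rot: [3.141, -0.0, 0.092]
contact_force: [-0.1, 0.1, -0.3]
grip_width: 0.5
```

Run:
```python
from h import *
s=imaging.capture('side')
cv2.imwrite('pics/c7.png',cv2.resize(s[190:290,250:360],None,fx=5,fy=5,interpolation=2))
```

```text
(no output)
```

View pics/c7.png

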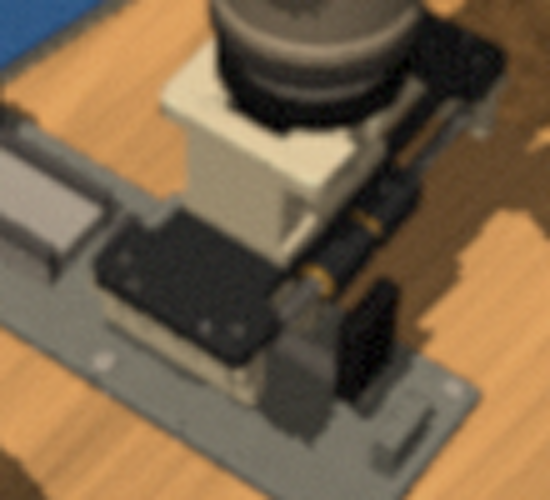

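Run:
```python
from h import *
print(go(492,-252,80,-25.5))
```

```text
[-27.5, 257.7, -48.0, 30.8]
```

Call:
arm_command --increments '[1, 0, 0, -48, 0, 1, 0, 0, -60, 0, 0.4, -27, 60, -60, 10, 0.4, -27, 120, -60, 20, 0.4, -27, 180, -60, 31, 0.4, -27, 258, -48, 31, 0.4, -27, 258, -48, 31, 0.4, -27, 258, -48, 31, 0.4, -27, 258, -48, 31]'

```text
time: 10.12
tool_pos: [492.4, -250.4, 80.1]
tcp_rot: [-3.141, 0.001, -0.448]
contact_force: [0.3, 0.3, 0.5]
grip_width: 54.8
```

Run:
```python
from h import *
s=imaging.capture('side');t=imaging.capture('top')
for n,i in(('top',t),('side',s)):
    for r,a in fobs(n,i): 
      if a<400: 
        p=onz(n,[r[0]],18)[0]
        if p[1]<-180 and p[0]>400: print(n,np.round(r[0]),a,p.round(0))
c=cv2.resize(s[130:230,320:440],None,fx=5,fy=5,interpolation=2)
for p,col in(((492,-252,80),(0,0,255)),((492,-252,117),(0,255,255)),((492,-252,18),(0,255,0))):
    q=((proj('side',[p])[0]-[320,130]+.5)*5).astype(int); cv2.drawMarker(c,tuple(map(int,q)),col,0,14,1)
cv2.imwrite('pics/c8.png',c); print(go(492,-252,-12,-25.5))
```

```text
side [378. 201.] 333.5 [ 492. -254.   18.]
side [400. 176.] 288.0 [ 498. -364.   18.]
[-0.1, 1.7, 92.5, -0.1]
```

View pics/c8.png

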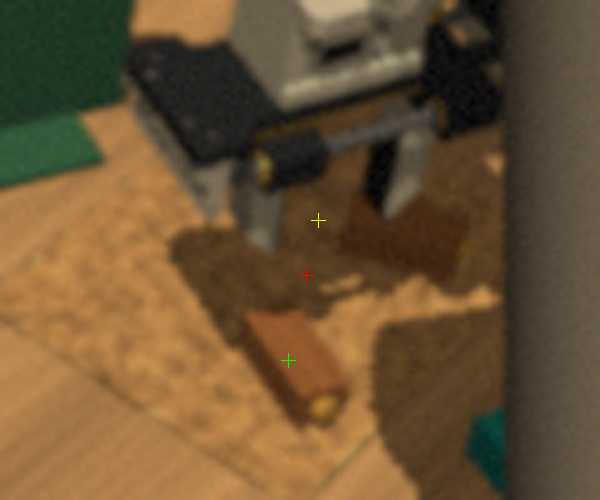

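Call:
arm_command --increments '[0.4, 0, 1, 40, 0, 0.4, 0, 1, 80, 0, 0.4, 0, 1, 92, 0, 0.4, 0, 1, 98, 0, 0.4, 0, 1, 100, 0, 0.9, 0, 1, 100, 0, 0.9, 0, 1, 100, 0, 0.9, 0, 1, 100, 0, 0.9, 0, 1, 100, 0, 0.9, 0, 1, 100, 0]'

```text
time: 11.48
tool_pos: [492.5, -253.3, -19.4]
tcp_rot: [3.141, -0.001, -0.449]
contact_force: [-1.0, 0.9, 4.4]
grip_width: 27.5
```

Call:
arm_command --increments '[0.9, 0, 0, -40, 0, 0.9, 0, 0, -90, 0, 0.9, 0, 0, -110, 0, 0.9, 0, 0, -110, 0]'

```text
time: 11.98
tool_pos: [493.0, -253.7, 91.5]
tcp_rot: [3.141, -0.003, -0.449]
contact_force: [-1.1, -0.4, -2.1]
grip_width: 27.4
```

Run:
```python
from h import *
print(go(654,22.5,90,5.5))
```

```text
[25.0, -318.7, 1.5, -31.2]
```

Call:
arm_command --increments '[0.9, 25, -319, 0, -31, 0.9, 25, -319, 0, -31, 0.9, 25, -319, 0, -31, 0.9, 25, -319, 0, -31, 0.9, 25, -319, 0, -31, 0.9, 25, -319, 0, -31, 0.9, 25, -319, 0, -31, 0.9, 25, -319, 0, -31, 0.9, 25, -319, 0, -31]'

```text
time: 13.1
tool_pos: [652.9, 21.8, 90.2]
tcp_rot: [3.141, 0.0, 0.09]
contact_force: [0.1, -0.7, -1.4]
grip_width: 28.1
```

Run:
```python
from h import *
o=sensors.get_obs();print(np.degrees(o['tcp_rot'][2]),go(654,22.5,30,5.5),go(654,22.5,7.5,5.5))
s=imaging.capture('side')
c=cv2.resize(s[180:280,210:340],None,fx=5,fy=5,interpolation=2)
for p,col in(((686,25.6,30),(0,0,255)),((626.5,19.9,30),(0,255,255)),((654,22.5,113),(0,255,0))):
    q=((proj('side',[p])[0]-[210,180]+.5)*5).astype(int); cv2.drawMarker(c,tuple(map(int,q)),col,0,14,1)
cv2.imwrite('pics/c9.png',c)
```

```text
5.140179464258118 [1.2, -0.6, 60.2, -0.4] [1.2, -0.6, 82.7, -0.4]
```

View pics/c9.png

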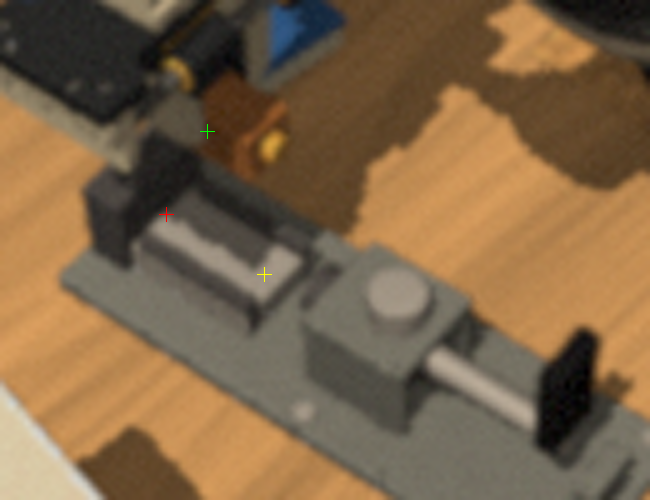

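Call:
arm_command --increments '[0.9, 1, -1, 40, -0.4, 0.9, 1, -1, 60, -0.4, 0.9, 1, -1, 66, -0.4, 0.9, 1, -1, 72, -0.4, 0.9, 1, -1, 76, -0.4, 0.9, 1, -1, 76, -0.4]'

```text
time: 13.9
tool_pos: [654.4, 24.3, 14.5]
tcp_rot: [3.141, -0.001, 0.099]
contact_force: [0.5, -0.4, -1.0]
grip_width: 27.5
```

Call:
arm_command --increments '[0.9, 0, 1, 0, 0, 0.9, 0, 1, 3, 0, 0.9, 0, 1, 5, 0, 0.9, 0, 1, 7, 0, 0.9, 0, 1, 7, 0]'

```text
time: 14.52
tool_pos: [654.2, 23.4, 6.9]
tcp_rot: [3.142, 0.0, 0.099]
contact_force: [-0.2, -0.1, -1.1]
grip_width: 27.9
```

Call:
arm_command --increments '[0.9, 0, 0, 1, 0, 0.9, 2, 0, 2, 0, 0.9, 4, 0, 2, 0, 0.9, 4, 0, 2, 0]'

```text
time: 15.02
tool_pos: [658.6, 23.7, 6.7]
tcp_rot: [3.141, -0.001, 0.099]
contact_force: [-2.9, -0.8, 8.4]
grip_width: 27.8
```

Call:
arm_command --increments '[0.5, 4, 0, -1, 0, 0.5, 4, 0, -1, 0, 0.5, 4, 0, -1, 0, 0.5, 4, 0, -30, 0, 0.5, 4, 0, -60, 0, 0.5, 4, 0, -60, 0]'

```text
time: 15.78
tool_pos: [664.1, 24.1, 67.7]
tcp_rot: [3.141, -0.005, 0.099]
contact_force: [-0.5, 0.5, -0.3]
grip_width: 45.6
```

Run:
```python
from h import *
print(go(552,12.7,55,5.5))
```

```text
[-112.6, 0.3, 12.7, 0.2]
```

Call:
arm_command --increments '[1, -60, 0, 0, 0, 1, -112, 0, 8, 0, 1, -112, 0, 12, 0, 1, -112, 0, 12, 0, 1, -112, 0, 12, 0, 1, -112, 0, 20, 0, 1, -112, 0, 26, 0, 1, -112, 0, 31, 0, 1, -112, 0, 35, 0, 1, -112, 0, 38, 0, 1, -112, 0, 38, 0]'

```text
time: 17.15
tool_pos: [551.8, 13.1, 30.4]
tcp_rot: [3.141, -0.003, 0.099]
contact_force: [-8.3, 0.3, 29.0]
grip_width: 0.6
```

Call:
arm_command --increments '[1, 0, 0, -15, 0, 1, 0, 0, -60, 0, 1, 0, 0, -100, 0, 1, -60, 60, -100, 0, 1, -60, 120, -100, 0, 1, -60, 120, -100, 0, 1, -60, 120, -100, 0]'

```text
time: 18.02
tool_pos: [502.9, -112.7, 126.8]
tcp_rot: [-3.141, 0.0, 0.096]
contact_force: [0.3, -0.0, -0.6]
grip_width: 0.5
```

Run:
```python
from h import *
t=imaging.capture('top');s=imaging.capture('side')
cv2.imwrite('pics/c10.png',np.hstack([cv2.resize(t[155:265,235:315],(400,550),interpolation=2),cv2.resize(s[190:300,215:295],(400,550),interpolation=2)]))
for n,i in(('top',t),('side',s)):
    for r,a in fobs(n,i): 
        p=onz(n,[r[0]],44)[0]
        if p[1]>-420 and p[0]>400 and p[0]<720: print(n,np.round(r[0],1),a,p.round(0), onz(n,[r[0]],18)[0].round(0))
```

```text
top [419.5 246.8] 176.5 [ 497. -353.   44.] [ 499. -362.   18.]
top [418.9 208. ] 126.5 [ 595. -356.   44.] [ 599. -364.   18.]
top [267.5 181. ] 201.0 [662.  26.  44.] [667.  26.  18.]
side [251.  223.7] 326.5 [660.  23.  44.] [676.   9.  18.]
side [400.1 176.2] 334.5 [ 488. -340.   44.] [ 498. -365.   18.]
side [376.  163.5] 95.0 [ 560. -337.   44.] [ 573. -362.   18.]
```

View pics/c10.png

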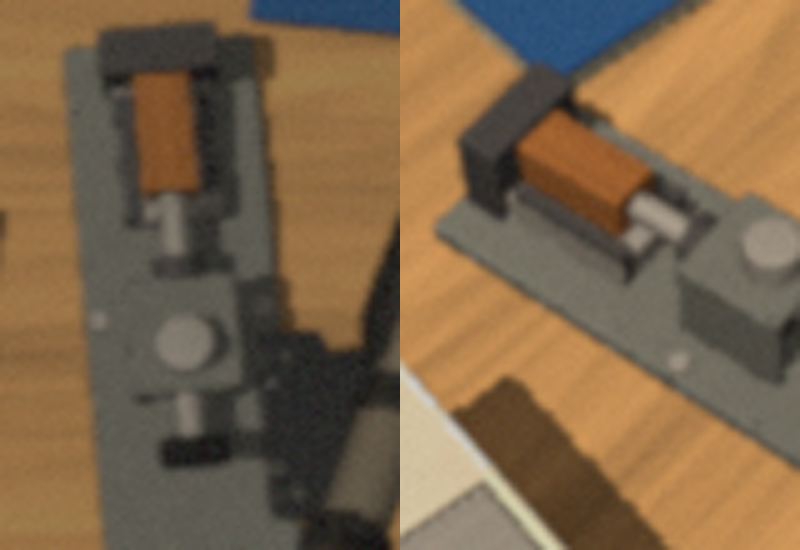

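Run:
```python
from h import *
print(go(661,24.3,75,5.5))
```

```text
[170.6, -119.1, 51.8, 0.2]
```

Call:
arm_command --increments '[0.5, 60, -60, 0, 0, 0.5, 110, -110, 20, 0, 0.5, 170, -119, 45, 0, 0.5, 170, -119, 52, 0, 0.5, 170, -119, 52, 0, 0.5, 170, -119, 52, 0, 0.5, 170, -119, 85, 0, 0.5, 170, -119, 105, 0, 0.5, 170, -119, 117, 0, 0.5, 170, -119, 119, 0, 0.9, 170, -119, 119, 0, 0.9, 170, -119, 119, 0, 0.9, 170, -119, 119, 0, 0.9, 170, -119, 119, 0]'

```text
time: 19.88
tool_pos: [661.0, 23.2, 9.2]
tcp_rot: [3.141, -0.002, 0.099]
contact_force: [-1.1, 0.8, 5.6]
grip_width: 27.5
```

Call:
arm_command --increments '[0.9, 0, 0, -60, 0, 0.9, 0, 0, -120, 0, 0.9, 0, 0, -190, 0, 0.9, 0, 0, -190, 0, 0.9, -30, -60, -190, -10, 0.9, -60, -110, -190, -20, 0.9, -90, -160, -190, -30, 0.9, -120, -210, -190, -40, 0.9, -147, -271, -190, -50, 0.9, -147, -271, -190, -60, 0.9, -147, -271, -190, -70, 0.9, -147, -271, -190, -78, 0.9, -147, -271, -190, -78, 0.9, -147, -271, -175, -78, 0.9, -147, -271, -163, -78, 0.9, -147, -271, -163, -78, 0.9, -147, -271, -163, -78]'

```text
time: 22.0
tool_pos: [487.5, 278.2, 171.2]
tcp_rot: [3.142, 0.0, 1.46]
contact_force: [-0.4, -0.5, -0.5]
grip_width: 27.8
```

Run:
```python
from h import *
t=imaging.capture('top');s=imaging.capture('side')
cv2.imwrite('pics/c11.png',np.hstack([cv2.resize(t[170:295,100:210],(400,454),interpolation=2),cv2.resize(s[240:410,135:285],(400,454),interpolation=2)]))
print(sensors.get_obs()['joint_positions'].round(2))
```

```text
[ 0.38  0.42  1.45 -0.    1.27  0.49]
```

View pics/c11.png

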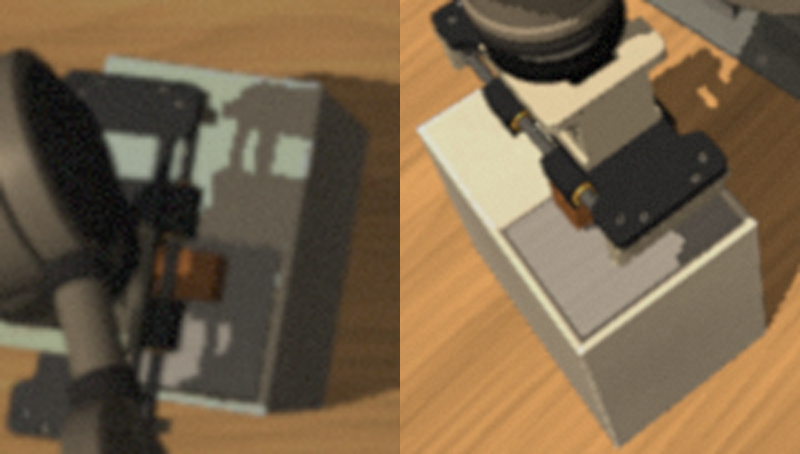

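Call:
arm_command --increments '[0.5, 0, 0, 0, 0, 0.5, 0, 0, 0, 0, 0.5, 0, 0, 0, 0, 0.5, 0, 0, 0, 0, 0.5, 0, 0, -40, 0, 0.5, 0, 0, -60, 0, 0.5, 0, 0, -60, 0]'

```text
time: 22.98
tool_pos: [488.2, 278.6, 232.7]
tcp_rot: [3.138, -0.002, 1.46]
contact_force: [-0.4, 0.3, -0.9]
grip_width: 45.8
```

Run:
```python
from h import *
print(go(520,10,75,5.5),sensors.get_obs()['tool_pos'])
```

```text
[-263.4, 61.3, 157.7, 78.2] [488.22650836 278.55546818 232.65660275]
```

Call:
arm_command --increments '[1, -60, 14, 0, 10, 1, -120, 28, 0, 20, 1, -180, 42, 0, 30, 1, -240, 56, 0, 40, 1, -263, 63, 0, 50, 1, -263, 63, 60, 60, 1, -263, 63, 120, 70, 1, -263, 63, 157, 78, 1, -263, 63, 157, 78, 1, -263, 63, 157, 78, 1, -263, 63, 157, 78]'

```text
time: 24.35
tool_pos: [522.2, 9.8, 75.9]
tcp_rot: [3.141, -0.003, 0.1]
contact_force: [0.0, 0.3, 0.5]
grip_width: 0.6
```

Run:
```python
from h import *
s=imaging.capture('side');t=imaging.capture('top')
for n,i in(('top',t),('side',s)):
    cv2.imwrite(f'pics/{n}1.png',i)
    for r,a in fobs(n,i): print(n,np.round(r[0],1),a,onz(n,[r[0]],18)[0].round(0),onz(n,[r[0]],180)[0].round(0))
a=cv2.imread('pics/side0.png').astype(float); m=np.zeros(a.shape[:2],np.uint8); q=np.array([(172,326),(232,287),(263,324),(202,368)]); cv2.fillConvexPoly(m,q,1)
print('flap diff',np.abs(a-s)[m>0].mean())
print(go(522,10,32,5.5))
```

```text
top [420.1 246.7] 243.0 [ 500. -363.   18.] [ 489. -310.  180.]
top [418.4 209.7] 241.0 [ 595. -363.   18.] [ 570. -309.  180.]
side [369.7 160. ] 206.5 [ 594. -361.   18.] [ 510. -209.  180.]
flap diff 32.06560142032845
[0.2, -0.2, 43.6, 0.2]
```

Call:
arm_command --increments '[1, 0, 0, 20, 0, 1, 0, 0, 40, 0, 1, 0, 0, 44, 0, 1, 0, 0, 44, 0, 1, -8, 0, 44, 0, 1, -16, 0, 44, 0, 1, -24, 0, 44, 0, 1, -32, 0, 44, 0, 1, -40, 0, 44, 0, 1, -48, 0, 44, 0, 1, -54, 0, 44, 0, 1, -58, 0, 44, 0, 1, -58, 0, 44, 0]'

```text
time: 26.08
tool_pos: [471.6, 4.3, 32.1]
tcp_rot: [3.14, -0.018, 0.097]
contact_force: [24.3, 7.3, -15.2]
grip_width: 0.4
```

Call:
arm_command --increments '[1, 8, 0, 0, 0, 1, 16, 0, 0, 0, 1, 24, 0, 0, 0, 1, 36, 0, 0, 0, 1, 36, 0, 0, 0, 1, 36, 0, -60, 0, 1, 36, 0, -60, 0]'

```text
time: 26.95
tool_pos: [501.6, 7.3, 93.7]
tcp_rot: [3.14, -0.007, 0.099]
contact_force: [0.5, 0.6, 0.1]
grip_width: 0.4
```

Run:
```python
from h import *
print(go(499.5,-363,80,17))
```

```text
[-38.7, 368.3, 13.7, -11.3]
```

Call:
arm_command --increments '[1, -6, 60, 0, -6, 0.4, -12, 120, 0, -11, 0.4, -20, 180, 0, -11, 0.4, -28, 240, 0, -11, 0.4, -34, 300, 0, -11, 0.4, -39, 368, 13, -11, 0.4, -39, 368, 13, -11, 0.4, -39, 368, 13, -11, 0.4, -39, 368, 13, -11]'

```text
time: 28.08
tool_pos: [496.6, -360.6, 77.2]
tcp_rot: [-3.141, 0.0, 0.292]
contact_force: [0.4, 0.1, 0.7]
grip_width: 55.1
```

Run:
```python
from h import *
for n in('top','side'):
    for r,a in fobs(n):
        p=onz(n,[r[0]],18)[0]
        if p[1]<-100: print(n,np.round(r[0]),a,p.round(0))
o=sensors.get_obs(); print(o['tcp_rot'],go(499.5,-363,-20,17))
cv2.imwrite('pics/side2.png',imaging.capture('side'))
```

```text
top [419. 210.] 240.0 [ 595. -363.   18.]
side [400. 176.] 354.5 [ 498. -365.   18.]
side [371. 159.] 270.0 [ 593. -366.   18.]
[ 3.14148975e+00 -1.64214088e-04  2.92620705e-01] [1.8, 2.8, 97.6, -0.2]
```

Call:
arm_command --increments '[0.4, 2, 3, 40, 0, 0.4, 2, 3, 80, 0, 0.4, 2, 3, 92, 0, 0.4, 2, 3, 97, 0, 0.9, 2, 3, 97, 0, 0.9, 2, 3, 97, 0, 0.9, 2, 3, 97, 0, 0.9, 2, 3, 97, 0, 0.9, 2, 3, 97, 0]'

```text
time: 29.35
tool_pos: [499.7, -365.0, -18.9]
tcp_rot: [3.14, -0.001, 0.291]
contact_force: [-0.9, 0.6, 6.1]
grip_width: 27.9
```

Call:
arm_command --increments '[0.9, 0, 0, -40, 0, 0.9, 0, 0, -90, 0, 0.9, 0, 0, -110, 0, 0.9, 0, 0, -110, 0]'

```text
time: 29.85
tool_pos: [500.0, -365.4, 91.8]
tcp_rot: [3.138, -0.002, 0.291]
contact_force: [-0.4, -1.6, -1.8]
grip_width: 27.6
```

Run:
```python
from h import *
print(go(655,23,90,5.7))
```

```text
[259.8, -327.7, 1.8, 11.0]
```

Call:
arm_command --increments '[0.9, 260, -328, 0, 11, 0.9, 260, -328, 0, 11, 0.9, 260, -328, 0, 11, 0.9, 260, -328, 0, 11, 0.9, 260, -328, 0, 11, 0.9, 260, -328, 0, 11, 0.9, 260, -328, 0, 11, 0.9, 260, -328, 0, 11, 0.9, 260, -328, 0, 11, 0.9, 260, -328, 0, 11, 0.9, 260, -328, 0, 11]'

```text
time: 31.22
tool_pos: [654.1, 22.8, 90.1]
tcp_rot: [3.141, 0.0, 0.097]
contact_force: [-0.2, 0.2, -1.2]
grip_width: 27.8
```

Run:
```python
from h import *
print(go(655,23.2,15,5.6))
```

```text
[0.9, -0.3, 75.1, -0.0]
```

Call:
arm_command --increments '[0.9, 0, 0, 40, 0, 0.9, 0, 0, 60, 0, 0.9, 0, 0, 70, 0, 0.9, 0, 0, 76, 0, 0.9, 0, 0, 79, 0, 0.9, 0, 0, 82, 0, 0.9, 0, 0, 84, 0, 0.9, 0, 0, 84, 0]'

```text
time: 32.22
tool_pos: [654.7, 24.1, 7.1]
tcp_rot: [3.141, -0.001, 0.099]
contact_force: [-1.6, -0.0, 3.8]
grip_width: 27.5
```

Call:
arm_command --increments '[0.9, 3, 0, 1, 0, 0.9, 5, 0, 1, 0, 0.9, 5, 0, 1, 0, 0.5, 4, 0, 0, 0, 0.5, 4, 0, 0, 0, 0.5, 4, 0, 0, 0, 0.5, 4, 0, -30, 0, 0.5, 4, 0, -60, 0, 0.5, 4, 0, -60, 0]'

```text
time: 33.35
tool_pos: [660.2, 24.4, 68.7]
tcp_rot: [3.141, -0.005, 0.099]
contact_force: [-0.4, -0.2, -0.9]
grip_width: 46.0
```

Run:
```python
from h import *
print(go(552,12.7,55,5.6)); 
for r,a in fobs('side'):
    p=onz('side',[r[0]],44)[0]; print(a,p.round(0))
```

```text
[-108.9, 1.0, 13.7, 0.1]
284.5 [659.  24.  44.]
```

Call:
arm_command --increments '[1, -60, 0, 0, 0, 1, -109, 0, 8, 0, 1, -109, 0, 13, 0, 1, -109, 0, 13, 0, 1, -109, 0, 13, 0, 1, -109, 0, 21, 0, 1, -109, 0, 27, 0, 1, -109, 0, 32, 0, 1, -109, 0, 36, 0, 1, -109, 0, 39, 0, 1, -109, 0, 39, 0]'

```text
time: 34.78
tool_pos: [550.7, 13.7, 30.3]
tcp_rot: [3.141, -0.003, 0.099]
contact_force: [-8.7, 0.8, 29.7]
grip_width: 0.2
```

Call:
arm_command --increments '[1, 0, 0, -15, 0, 1, 0, 0, -60, 0, 1, 0, 0, -100, 0, 1, -60, 60, -100, 0, 1, -60, 120, -100, 0, 1, -60, 120, -100, 0, 1, -60, 120, -100, 0]'

```text
time: 35.65
tool_pos: [501.9, -112.0, 126.8]
tcp_rot: [-3.141, 0.0, 0.096]
contact_force: [1.1, -0.0, -0.1]
grip_width: 0.1
```

Run:
```python
from h import *
t=imaging.capture('top');s=imaging.capture('side')
cv2.imwrite('pics/c12.png',np.hstack([cv2.resize(t[155:295,100:310],(450,300),interpolation=2),cv2.resize(s[190:400,135:345],(350,350),interpolation=2)[:300]]))
for n,i in(('top',t),('side',s)):
    for r,a in fobs(n,i): print(n,np.round(r[0],1),a,onz(n,[r[0]],44)[0].round(0), onz(n,[r[0]],18)[0].round(0))
print(go(661,24.3,75,5.6))
```

```text
top [421.5 203. ] 80.5 [ 608. -363.   44.] [ 612. -372.   18.]
top [267.2 181. ] 199.0 [662.  26.  44.] [667.  27.  18.]
side [250.7 223.6] 319.5 [661.  23.  44.] [677.   9.  18.]
side [376.3 164.8] 83.5 [ 557. -334.   44.] [ 570. -358.   18.]
[171.5, -118.4, 51.8, 0.1]
```

View pics/c12.png

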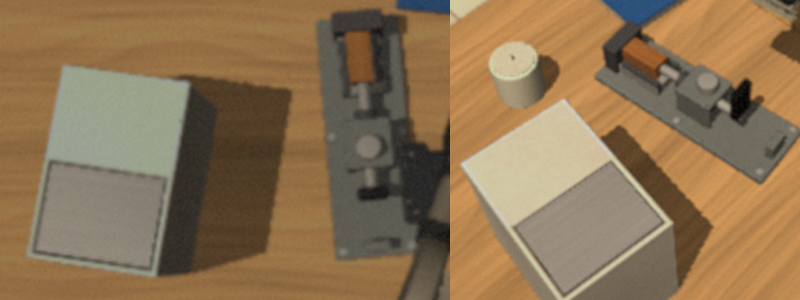

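The flap at about (100,215) in the left half is shut with the first fob inside. The second fob has been struck and is in the bed at (360,57). I'll post it the same way.

Call:
arm_command --increments '[0.5, 60, -60, 0, 0, 0.5, 110, -110, 20, 0, 0.5, 171, -119, 45, 0, 0.5, 171, -119, 52, 0, 0.5, 171, -119, 52, 0, 0.5, 171, -119, 52, 0, 0.5, 171, -119, 85, 0, 0.5, 171, -119, 105, 0, 0.5, 171, -119, 117, 0, 0.5, 171, -119, 119, 0, 0.9, 171, -119, 119, 0, 0.9, 171, -119, 119, 0, 0.9, 171, -119, 119, 0, 0.9, 171, -119, 119, 0]'

```text
time: 37.5
tool_pos: [661.0, 23.8, 9.2]
tcp_rot: [3.141, -0.002, 0.099]
contact_force: [-0.7, 0.1, 5.9]
grip_width: 27.7
```

Call:
arm_command --increments '[0.9, 0, 0, -60, 0, 0.9, 0, 0, -120, 0, 0.9, 0, 0, -190, 0, 0.9, 0, 0, -190, 0, 0.9, -30, -60, -190, -10, 0.9, -60, -110, -190, -20, 0.9, -90, -160, -190, -30, 0.9, -120, -210, -190, -40, 0.9, -147, -271, -190, -50, 0.9, -147, -271, -190, -60, 0.9, -147, -271, -190, -70, 0.9, -147, -271, -190, -78, 0.9, -147, -271, -190, -78, 0.9, -147, -271, -175, -78, 0.9, -147, -271, -163, -78, 0.9, -147, -271, -163, -78, 0.9, -147, -271, -163, -78]'

```text
time: 39.62
tool_pos: [487.6, 278.9, 171.2]
tcp_rot: [3.142, 0.0, 1.46]
contact_force: [0.5, -0.1, -0.5]
grip_width: 27.7
```

Call:
arm_command --increments '[0.5, 0, 0, 0, 0, 0.5, 0, 0, 0, 0, 0.5, 0, 0, 0, 0, 0.5, 0, 0, 0, 0, 0.5, 0, 0, -40, 0, 0.5, 0, 0, -60, 0, 0.5, 0, 0, -60, 0]'

```text
time: 40.5
tool_pos: [488.3, 279.3, 232.6]
tcp_rot: [3.138, -0.002, 1.46]
contact_force: [0.4, 0.6, -0.3]
grip_width: 45.9
```

Call:
arm_command --increments '[1, -60, 14, 0, 10, 1, -120, 28, 0, 20, 1, -180, 42, 0, 30, 1, -240, 56, 0, 40, 1, -263, 63, 0, 50, 1, -263, 63, 60, 60, 1, -263, 63, 120, 70, 1, -263, 63, 157, 78, 1, -263, 63, 157, 78, 1, -263, 63, 157, 78, 1, -263, 63, 157, 78]'

```text
time: 41.88
tool_pos: [522.3, 10.4, 75.9]
tcp_rot: [3.141, -0.003, 0.1]
contact_force: [0.4, -0.6, -0.3]
grip_width: 0.3
```

Run:
```python
from h import *
s=imaging.capture('side');t=imaging.capture('top')
for n,i in(('top',t),('side',s)):
    for r,a in fobs(n,i): print(n,np.round(r[0],1),a,round(r[2]),onz(n,[r[0]],18)[0].round(0))
print(go(522,10,32,5.5))
```

```text
top [418.4 209.7] 244.0 23 [ 595. -363.   18.]
side [369.6 160.1] 198.5 54 [ 594. -361.   18.]
[0.0, 0.5, 43.6, 0.2]
```

Now I'll cock it a third time.

Call:
arm_command --increments '[1, 0, 0, 20, 0, 1, 0, 0, 40, 0, 1, 0, 0, 44, 0, 1, 0, 0, 44, 0, 1, -8, 0, 44, 0, 1, -16, 0, 44, 0, 1, -24, 0, 44, 0, 1, -32, 0, 44, 0, 1, -40, 0, 44, 0, 1, -48, 0, 44, 0, 1, -54, 0, 44, 0, 1, -58, 0, 44, 0, 1, -58, 0, 44, 0]'

```text
time: 43.6
tool_pos: [471.5, 5.0, 32.1]
tcp_rot: [3.14, -0.018, 0.097]
contact_force: [23.0, 7.3, -13.6]
grip_width: 0.4
```

Call:
arm_command --increments '[1, 8, 0, 0, 0, 1, 16, 0, 0, 0, 1, 24, 0, 0, 0, 1, 36, 0, 0, 0, 1, 36, 0, 0, 0, 1, 36, 0, -60, 0, 1, 36, 0, -60, 0]'

```text
time: 44.48
tool_pos: [501.6, 8.0, 93.7]
tcp_rot: [3.14, -0.007, 0.099]
contact_force: [-0.7, -0.3, 0.2]
grip_width: 0.4
```

Run:
```python
from h import *
print(go(595,-364,80,-25))
```

```text
[56.2, 379.4, 13.7, 30.7]
```

Run:
```python
from h import *
print(onz('top',[(371,137),(429,166),(427,176),(362,150)],110).round(0),onz('top',[(367,165),(402,183),(427,178)],3).round(0))
```

```text
[[ 758. -224.  110.]
 [ 687. -364.  110.]
 [ 663. -357.  110.]
 [ 725. -202.  110.]] [[ 715. -236.    3.]
 [ 668. -327.    3.]
 [ 682. -395.    3.]]
```

Call:
arm_command --increments '[1, 8, 60, 0, 10, 0.4, 16, 120, 0, 20, 0.4, 26, 180, 0, 31, 0.4, 36, 240, 0, 31, 0.4, 46, 300, 0, 31, 0.4, 56, 379, 13, 31, 0.4, 56, 379, 13, 31, 0.4, 56, 379, 13, 31, 0.4, 56, 379, 13, 31]'

```text
time: 45.6
tool_pos: [591.8, -361.9, 76.8]
tcp_rot: [-3.141, 0.001, -0.442]
contact_force: [-0.6, 0.8, 0.3]
grip_width: 55.0
```

Run:
```python
from h import *
s=imaging.capture('side');t=imaging.capture('top')
for n,i in(('top',t),('side',s)):
    for r,a in fobs(n,i):
        p=onz(n,[r[0]],18)[0]
        print(n,np.round(r[0]),a,p.round(0))
c=np.hstack([cv2.resize(t[120:270,340:480],(374,400),interpolation=2),cv2.resize(s[90:210,290:420],(426,400),interpolation=2)]);cv2.imwrite('pics/c13.png',c)
print(go(595,-364,-19,-25))
```

```text
top [417. 213.] 156.5 [ 587. -358.   18.]
side [371. 159.] 279.5 [ 593. -368.   18.]
[3.4, 0.9, 96.6, -0.3]
```

View pics/c13.png

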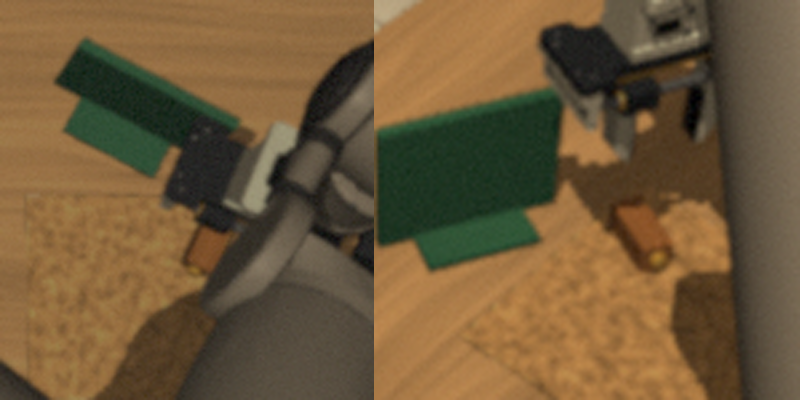

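Call:
arm_command --increments '[0.4, 2, 2, 40, 0, 0.4, 2, 2, 60, 0, 0.4, 2, 2, 75, 0, 0.4, 2, 2, 85, 0]'

```text
time: 46.2
tool_pos: [593.4, -365.4, -7.9]
tcp_rot: [3.141, -0.0, -0.442]
contact_force: [-0.2, -0.7, 0.4]
grip_width: 55.0
```

Call:
arm_command --increments '[0.4, 1, 0, 8, 0, 0.4, 1, 0, 12, 0, 0.9, 1, 0, 12, 0, 0.9, 1, 0, 12, 0, 0.9, 1, 0, 12, 0, 0.9, 1, 0, 12, 0, 0.9, 1, 0, 12, 0]'

```text
time: 47.08
tool_pos: [594.3, -366.4, -19.3]
tcp_rot: [3.141, -0.001, -0.442]
contact_force: [-0.6, 0.7, 3.6]
grip_width: 27.9
```

Call:
arm_command --increments '[0.9, 0, 0, -40, 0, 0.9, 0, 0, -90, 0, 0.9, 0, 0, -110, 0, 0.9, 0, 0, -110, 0]'

```text
time: 47.58
tool_pos: [594.9, -367.0, 92.1]
tcp_rot: [3.141, -0.004, -0.442]
contact_force: [-0.8, 0.1, -1.2]
grip_width: 27.9
```

Run:
```python
from h import *
print(go(595,0,90,5.7),go(655,23,90,5.7))
```

```text
[-157.0, -331.8, 2.1, -31.0] [-112.6, -378.2, 2.1, -31.0]
```

Call:
arm_command --increments '[0.9, -50, -50, -10, -5, 0.9, -80, -110, -10, -15, 0.9, -112, -378, 0, -31, 0.9, -112, -378, 0, -31, 0.9, -112, -378, 0, -31, 0.9, -112, -378, 0, -31, 0.9, -112, -378, 0, -31, 0.9, -112, -378, 0, -31, 0.9, -112, -378, 0, -31, 0.9, -112, -378, 0, -31, 0.9, -112, -378, 0, -31]'

```text
time: 48.95
tool_pos: [654.5, 22.0, 90.2]
tcp_rot: [3.141, 0.0, 0.097]
contact_force: [-0.4, 0.0, -0.9]
grip_width: 27.7
```

Run:
```python
from h import *
print(go(655,23.4,7,5.6))
```

```text
[0.7, -1.4, 83.2, -0.0]
```

Call:
arm_command --increments '[0.9, 0, -1, 40, 0, 0.9, 0, -1, 60, 0, 0.9, 0, -1, 70, 0, 0.9, 0, -1, 76, 0, 0.9, 0, -1, 79, 0, 0.9, 0, -1, 82, 0, 0.9, 0, -1, 84, 0, 0.9, 0, -1, 84, 0]'

```text
time: 49.95
tool_pos: [654.8, 24.2, 6.7]
tcp_rot: [3.141, -0.001, 0.099]
contact_force: [-0.2, 0.8, 0.7]
grip_width: 27.2
```

Call:
arm_command --increments '[0.9, 3, 0, 1, 0, 0.9, 5, 0, 1, 0, 0.9, 5, 0, 1, 0, 0.5, 4, 0, 0, 0, 0.5, 4, 0, 0, 0, 0.5, 4, 0, 0, 0, 0.5, 4, 0, -30, 0, 0.5, 4, 0, -60, 0, 0.5, 4, 0, -60, 0]'

```text
time: 51.08
tool_pos: [660.4, 24.5, 68.8]
tcp_rot: [3.141, -0.005, 0.099]
contact_force: [-1.0, -0.5, 0.3]
grip_width: 45.7
```

Run:
```python
from h import *
print(go(552,12.7,55,5.6)); 
for r,a in fobs('side'):
    p=onz('side',[r[0]],44)[0]; print(a,p.round(0))
```

```text
[-109.0, 1.1, 13.8, 0.1]
291.0 [659.  22.  44.]
```

Call:
arm_command --increments '[1, -60, 0, 0, 0, 1, -109, 0, 8, 0, 1, -109, 0, 13, 0, 1, -109, 0, 13, 0, 1, -109, 0, 13, 0, 1, -109, 0, 21, 0, 1, -109, 0, 27, 0, 1, -109, 0, 32, 0, 1, -109, 0, 36, 0, 1, -109, 0, 39, 0, 1, -109, 0, 39, 0]'

```text
time: 52.5
tool_pos: [550.9, 13.8, 30.4]
tcp_rot: [3.141, -0.003, 0.099]
contact_force: [-8.4, 0.8, 28.6]
grip_width: 0.4
```

Call:
arm_command --increments '[1, 0, 0, -15, 0, 1, 0, 0, -60, 0, 1, 0, 0, -100, 0, 1, -60, 60, -100, 0, 1, -60, 120, -100, 0, 1, -60, 120, -100, 0, 1, -60, 120, -100, 0]'

```text
time: 53.38
tool_pos: [502.1, -112.0, 126.8]
tcp_rot: [-3.141, 0.0, 0.097]
contact_force: [0.2, 0.8, 0.0]
grip_width: 0.2
```

Run:
```python
from h import *
t=imaging.capture('top');s=imaging.capture('side')
cv2.imwrite('pics/c14.png',np.hstack([cv2.resize(t[155:265,235:315],(400,550),interpolation=2),cv2.resize(s[190:300,215:325],(400,550),interpolation=2)]))
for n,i in(('top',t),('side',s)):
    for r,a in fobs(n,i): print(n,np.round(r[0],1),a,onz(n,[r[0]],44)[0].round(0))
print(go(661,24.3,75,5.6))
```

```text
top [267. 181.] 193.0 [662.  27.  44.]
side [251.  223.5] 319.0 [661.  22.  44.]
[171.3, -118.3, 51.8, 0.1]
```

View pics/c14.png

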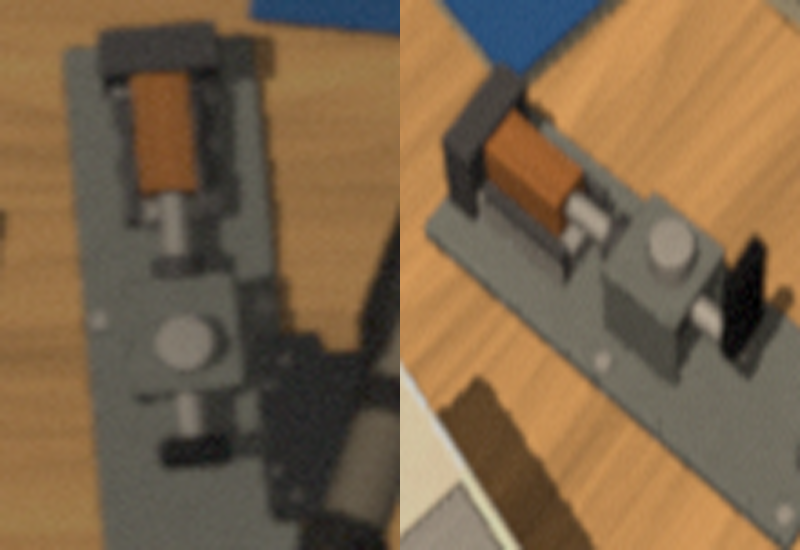

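The striker is forward with its tip against the third fob's end at (170,195), and the fob is against the anvil. I'll post it.

Call:
arm_command --increments '[0.5, 60, -60, 0, 0, 0.5, 110, -110, 20, 0, 0.5, 171, -119, 45, 0, 0.5, 171, -119, 52, 0, 0.5, 171, -119, 52, 0, 0.5, 171, -119, 52, 0, 0.5, 171, -119, 85, 0, 0.5, 171, -119, 105, 0, 0.5, 171, -119, 117, 0, 0.5, 171, -119, 119, 0, 0.9, 171, -119, 119, 0, 0.9, 171, -119, 119, 0, 0.9, 171, -119, 119, 0, 0.9, 171, -119, 119, 0]'

```text
time: 55.22
tool_pos: [661.2, 24.0, 9.2]
tcp_rot: [3.141, -0.002, 0.099]
contact_force: [-0.0, 0.7, 6.3]
grip_width: 27.4
```

Call:
arm_command --increments '[0.9, 0, 0, -60, 0, 0.9, 0, 0, -120, 0, 0.9, 0, 0, -190, 0, 0.9, 0, 0, -190, 0, 0.9, -30, -60, -190, -10, 0.9, -60, -110, -190, -20, 0.9, -90, -160, -190, -30, 0.9, -120, -210, -190, -40, 0.9, -147, -271, -190, -50, 0.9, -147, -271, -190, -60, 0.9, -147, -271, -190, -70, 0.9, -147, -271, -190, -78, 0.9, -147, -271, -190, -78, 0.9, -147, -271, -175, -78, 0.9, -147, -271, -163, -78, 0.9, -147, -271, -163, -78, 0.9, -147, -271, -163, -78]'

```text
time: 57.35
tool_pos: [487.7, 279.0, 171.2]
tcp_rot: [3.142, 0.0, 1.46]
contact_force: [-0.1, 0.4, -0.9]
grip_width: 27.1
```

Call:
arm_command --increments '[0.5, 0, 0, 0, 0, 0.5, 0, 0, 0, 0, 0.5, 0, 0, 0, 0, 0.5, 0, 0, 0, 0, 0.5, 0, 0, -40, 0, 0.5, 0, 0, -60, 0, 0.5, 0, 0, -60, 0]'

```text
time: 58.22
tool_pos: [488.4, 279.4, 232.7]
tcp_rot: [3.138, -0.002, 1.46]
contact_force: [-0.1, 0.2, -0.1]
grip_width: 46.1
```

Call:
arm_command --increments '[1, -60, 14, 0, 10, 1, -120, 28, 0, 20, 1, -180, 42, 0, 30, 1, -240, 56, 0, 40, 1, -300, 63, 0, 50, 1, -360, 63, 0, 60, 1, -400, 63, 0, 70, 1, -400, 63, 0, 70, 1, -400, 63, 0, 70, 1, -400, 63, 0, 70]'

```text
time: 59.48
tool_pos: [506.0, -124.3, 230.8]
tcp_rot: [-3.141, 0.0, 0.241]
contact_force: [-0.3, 0.0, -1.0]
grip_width: 0.7
```

Run:
```python
from h import *
t=imaging.capture('top');s=imaging.capture('side')
for n,i in(('top',t),('side',s)):
    for r,a in fobs(n,i): print(n,np.round(r[0],1),a,onz(n,[r[0]],44)[0].round(0))
cv2.imwrite('pics/c15.png',np.hstack([t[80:380,100:500],s[60:360,135:535]]))
```

```text
(no output)
```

The viewer's limit is reached, so I'll check the final state numerically against the start pictures.

Run:
```python
from h import *
def reg(im,n):
    for k,(x0,x1,y0,y1) in n.items(): yield k,im[y0:y1,x0:x1].astype(float)
T={'box':(112,190,185,285),'bed':(258,280,170,195),'candle':(198,232,118,156),'book':(284,336,100,165),'frame':(358,432,132,188),'mat':(350,442,192,272)}
S={'box+flap':(145,270,255,395),'bed':(235,275,205,255),'grip':(298,322,232,265),'candle':(155,195,212,256),'book':(208,282,153,203),'frame':(288,350,115,172)}
for n,R in(('top',T),('side',S)):
    a,b=cv2.imread(f'pics/{n}0.png'),imaging.capture(n)
    for (k,u),(_,v) in zip(reg(a,R),reg(b,R)):
        sh,resp=cv2.phaseCorrelate(u.mean(2),v.mean(2)); print(n,k,'meandiff',np.abs(u-v).mean().round(1),'shift',np.round(sh,2),round(resp,2))
```

```text
top box meandiff 7.2 shift [-0.05 -0.01] 1.03
top bed meandiff 5.3 shift [-0.22  0.55] 1.0
top candle meandiff 6.5 shift [0.03 0.12] 0.99
top book meandiff 4.8 shift [-0.   -0.02] 0.97
top frame meandiff 8.2 shift [0.5  0.02] 0.73
top mat meandiff 23.6 shift [ -0.41 -23.26] 0.09
side box+flap meandiff 11.0 shift [0.51 0.01] 1.04
side bed meandiff 8.5 shift [ 0.01 -0.04] 1.01
side grip meandiff 7.5 shift [ 0.12 -0.11] 1.02
side candle meandiff 11.4 shift [0.   0.57] 0.98
side book meandiff 8.9 shift [0.53 0.  ] 1.03
side frame meandiff 14.6 shift [-0.36  0.17] 0.44
```

```bash
python3 -c "
from plant import ticket; print(ticket.close_job())"
```

```text
the job is handed in; nothing more can be done
None
```

I set and posted all three fobs that were on the mat, one cock-and-fire cycle each, and handed the job in after about 60 s of robot time. No verdict was reported.

**Last checks**
- Neither camera shows a fob any more, on the mat, in the bed or on the flap.
- Compared with the start pictures, the box and flap, the bed, the striker grip (forward, uncocked), the candle and the book are all within about 0.6 px.
- The frame also shows a shift of 0.5 px or less, but the match there was weak (0.44–0.73), perhaps because of the gripper's shadow.
- The gripper was empty and clear of everything.

**What failed or could not be seen**
- **Tool height:** the reported tool height read about 31–38 mm lower than where the fingertips really were. The side camera and a touch on the trip pad both showed this, and I corrected for it throughout.
- **Last picture:** the viewer's limit blocked my final look, so those last checks are numeric only.
- **Plug depth and fobs inside the box:** I could not see either one. That the plugs are driven home is inferred from the striker standing fully forward against each fob after its shot.

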